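# Set the iris ring of a seed viewing light to its red index and press the lamp button

## Task

Open the iris of the seed viewing light to the setting marked on its rim: push the blue lever post round its arc with a fingertip, gently and without pinching it, until the blue pointer at its foot stands right at the point of the red index. Then press the green lamp button all the way down and let go, leaving the ring on the mark. Disturb nothing else: the red index stays where it is set, the dish of seeds stays on the glass, and the vial and forceps stay where they are.

Things in the scene. Friction and masses are not known exactly. Their poses are not given: they have to be found in the camera images.
- light_base: seed viewing light fixed to the table: round white housing 244 mm across, top 30 mm above the table, console 100 x 105 mm of equal height on its +y side. Origin: centre of the housing at table height, on the axis of ring and index. x: middle of the scale (away from the robot, within 0.2 rad), y to the console, z up. Glass 105 mm across, top 34 mm. Scale lines every 10 degrees, -60 to +60 about x
- iris_ring (a joint): angle of the black knurled iris ring (172 mm across, top 38 mm above the table) about light_base z; 0 with the lever along light_base x, growing counter-clockwise from above (towards the console); stops at -1.15 and 1.15. Starts between -0.95 and -0.55, clockwise of the index. Friction about 0.18 N m (2 N at the lever); it stays where it is left
- lever_post (a point): point on the axis of the ring's blue upright lever post, 70 mm above the table, 92 mm from the ring's axis. The post is 14 mm thick, from 40 to 93 mm above the table, with a round head, on a flat metal arm 14 mm wide (top 44 mm). Nothing else within 60 mm of its path is higher than 48 mm
- pointer_tip (a point): tip of the blue pointer which sticks out of the foot of the lever post, on the same radius, 106 mm from the ring's axis, 42 mm above the table
- red_index (a joint): angle of the red index about the same axis and in the same sense as iris_ring, between -0.1 and 0.85 at the start; the ring is set when iris_ring equals red_index
- index_tip (a point): inner point of the red index, 106 mm from the ring's axis, 34 mm above the table, just outside and below the pointer's path. The index is a red block 16 mm wide on the rim, 109 to 121 mm from the axis, its top 37 mm above the table. It can be shifted but must not be.
- lamp_button_top (a point): centre of the top of the round green lamp button, 28 mm across, on the console; goes straight down
- lamp_button (a joint): travel of the lamp button: 0 up, 0.006 m fully down, which takes 5 N; springs back when let go
- specimen_dish: Petri dish of seeds, 93 mm across and 14 mm high, lying loose in the middle of the glass; origin at the centre of its underside
- vial: glass vial with a blue cap, 23 mm across and 60 mm high, standing loose to the right (-y) of the light; origin at the centre of its underside
- forceps_1: steel forceps, about 70 x 109 x 8 mm, lying loose to the left (+y) of the console; origin at the middle of its underside

How it is judged:
By the outcome, as a careful person would: the job done as asked, in the order asked, and still so for the second after the job is handed in, with the robot touching nothing.
It also fails if it takes over 45 s, if anything falls off the work surface, if the arm or the gripper's body presses on something with over 40 N, if the wrist force passes 120 N, or if a joint passes its speed limit or range.

## Robot

A 6-joint arm with a two-finger parallel gripper is mounted at the origin on the work surface; the furniture and walls round the work are solid. World frame = base frame: x ahead of the robot, y to its left, z up, the work surface at z = 0. Lengths are in m, angles in degrees, forces in N, time in s.
With the tool pointing down it reaches from about 0.25 to 0.725 m from the base axis. Payload 9.7 kg.
Tool frame: the origin (TCP) lies on the centre line of the jaws, within the pads' length; the fingertips stand 22 mm ahead of it and the grasp point (between the pads) lies 3 mm ahead of it; z points along the fingers, y is the direction in which the jaws open and shut (so a half turn about z gives the same grasp; the last joint's range is limited). The gripper opens to 85 mm and grips with 20 to 120 N. Pads are 22 mm wide; open, the fingers measure 114 mm over their backs; the gripper's body (76 mm by 85 mm) begins 54 mm behind the grasp point. The pads swing forward as they close: fully open they stand 13 mm farther back than shut.
Start: joints at [-74.542, 4.979, 10.078, 95.1, 0, 90], TCP at [0.147, -0.53, 0.253] pointing down, gripper open.
Joint ranges: [-179.16, 179.16], [-48.56, 103.87], [-65.8, 70.77], [-126.05, 130.52], [-82.76, 87.17], [-180, 180]. Speed limits (degrees/s): [127.2, 127.2, 147.25, 180, 180, 180].

## Interface

Orientations are given as [roll, pitch, yaw] about the fixed x, y, z axes, in that order (R = Rz(yaw) Ry(pitch) Rx(roll)).
In Python, from workcell import monitor, eyes, job gives the robot as it stands. The module is installed in compiled form; this text tells all that it offers.
- The arm moves only by the tool drive_tool, never from a script. Its argument "plan" is a list of rows, each a list of 3 entries, a list of its own where there are three numbers: the opening, from 0 (shut) to 1 (fully open), then the shift along the world's x, y, z in m, then the turn about the world's z in degrees. In form: [[gripper, [x, y, z], yaw], ...]. A call has 1 to 10 rows; each row shifts and turns the commanded pose from where the row before left it; what a row does not reach is not made up. A row lasts 1/8 s, in which the tool goes at most 62.5 mm and 10.7 degrees, less where a joint would pass 70% of its speed; a pose out of reach is approached as far as the arm can. A call is refused whole if a number of a shift passes 0.0625 or a number of a turn 10.7, either way. A call with a gripper value outside its range is refused whole. The fingers move at their own pace and stop on an object; "grip_force" is the grip in N (left out, the last holds). Time passes only in rows, so rows that do not move let the fingers close. It gives the time, the measured TCP pose, the force and the opening at its end, in the units of the state.
- monitor.get_obs(): the state, without advancing time (a new reading comes with each control period).
- eyes.camera(name): name is "scene" or "top" or "wrist"; returns (picture, depth): 384x512x3 uint8, red, green, blue; 384x512 float32, m along the optical axis (not along the pixel's ray), 0 where there is no reading.
- eyes.camera_params(name): a dict with "fx", "fy", "cx", "cy" (pixels), "extrinsics" (4x4, takes a point from world to camera coordinates); the wrist camera has in their place "mount" (4x4, takes a point from camera to tool coordinates, whose origin is the TCP and whose axes are the flange's). Camera axes: x right, y down, z forward; pixel columns grow to the right and rows downward; lengths in m; the calibration is good to about 2 mm. A picture is of the moment at which its call begins: read the wrist's pose just before it. camera_params takes no time and is no camera call.
- job.job_done(): hands the job in, once; it reports no verdict.
The state is a dict: "time": time; "q": joint angles; "qd": joint speeds; "joint_efforts": joint torques, N m; "ee_pos": TCP position; "tcp_rot": TCP orientation; "wrist_force": force on the tool from outside, world axes, zero at the start; "torque": the same for the moment, N m; "opening": finger opening in m.
Only numpy, scipy, OpenCV 4.12 (cv2) and the standard library are available. Lean on these libraries where they do the work, as an engineer would, in place of code of your own. Each camera call takes 0.05 s, during which the arm holds its last target.

## Working session

There is one attempt and no reset: what is moved stays moved. The work goes in short steps, Python scripts to look and compute and a tool call to move; the robot and the scene stay as the last step left them, time stands still between calls to the robot, and variables do not carry over. Pictures are saved under pics/ and viewed, and the job is handed in when it is done.

Besides the shell and the picture viewer there is one more tool, called after "Emit:" by a JSON object that holds its "method" and its "body", one argument or row to a line. drive_tool: Moves the arm, as the interface text tells. Its arguments: {"type":"object","properties":{"plan":{"type":"array","items":{"type":"array"}},"grip_force":{"type":"number"}},"required":["plan"]}

```bash
mkdir -p pics
cat > h.py <<'E'
import numpy as np, cv2
from workcell import monitor, eyes, job
def snap(name,fn,crop=None,scale=1):
    p,d=eyes.camera(name); np.savez('pics/'+fn+'.npz',p=p,d=d)
    save(p,fn,crop,scale); return p,d
def save(p,fn,crop=None,scale=1):
    im=p[:,:,::-1]
    if crop: im=im[crop[1]:crop[3],crop[0]:crop[2]]
    im=cv2.resize(im,None,fx=scale,fy=scale,interpolation=cv2.INTER_CUBIC)
    cv2.imwrite('pics/'+fn+'.png',im)
def ray(name,u,v):
    c=eyes.camera_params(name);E=np.array(c['extrinsics']);Ei=np.linalg.inv(E)
    r=np.array([(u-c['cx'])/c['fx'],(v-c['cy'])/c['fy'],1.])
    return Ei[:3,3],Ei[:3,:3]@r
def atz(name,u,v,z):
    o,r=ray(name,u,v);return o+r*(z-o[2])/r[2]
def atd(name,u,v,d):
    o,r=ray(name,u,v);return o+r*d
def proj(name,P):
    c=eyes.camera_params(name);E=np.array(c['extrinsics']);q=E[:3,:3]@np.array(P)+E[:3,3]
    return q[0]/q[2]*c['fx']+c['cx'],q[1]/q[2]*c['fy']+c['cy']
E
python3 - <<'E'
from h import *
print(monitor.get_obs())
snap('top','top0',None,1.5); snap('scene','sc0',None,1.5)
for n in('top','scene'): print(eyes.camera_params(n))
E
```

```text
{'time': 0.0, 'q': array([-7.45423208e+01,  5.01103266e+00,  1.00354559e+01,  9.50976194e+01,
        1.09554353e-04,  9.00024012e+01]), 'qd': array([0.10121677, 0.02684645, 0.0644222 , 0.06846432, 0.06090349,
       0.08866168]), 'joint_efforts': array([-1.10144963e-03, -5.20388889e+01,  4.64801931e+01,  1.62198994e-02,
        1.86946863e-05,  5.85488436e-06]), 'ee_pos': array([ 0.14654189, -0.52993079,  0.25259265]), 'tcp_rot': array([-1.79926804e+02, -1.06486754e-04,  1.54552779e+01]), 'wrist_force': array([ 0.10595313, -0.53230158,  0.29955536]), 'torque': array([0.00275116, 0.01812126, 0.05129205]), 'opening': 0.08545781838935736}
{'fx': 496.6053854034386, 'fy': 496.6053854034386, 'cx': 260.66000788368603, 'cy': 190.48147815759157, 'extrinsics': array([[ 0.0151207 , -0.99984016,  0.0095408 ,  0.04676258],
       [-0.98177162, -0.01665413, -0.18933336,  0.40327717],
       [ 0.18946199, -0.00650403, -0.98186651,  1.27395185],
       [ 0.        ,  0.        ,  0.        ,  1.        ]])}
{'fx': 422.29008013491193, 'fy': 422.29008013491193, 'cx': 259.09783599469455, 'cy': 187.50175694371242, 'extrinsics': array([[-0.45474375, -0.89045414,  0.0173076 ,  0.23211695],
       [-0.3949986 ,  0.18422729, -0.90002023,  0.23572907],
       [ 0.7982382 , -0.41611505, -0.43550435,  0.82689912],
       [ 0.        ,  0.        ,  0.        ,  1.        ]])}
```

View pics/top0.png

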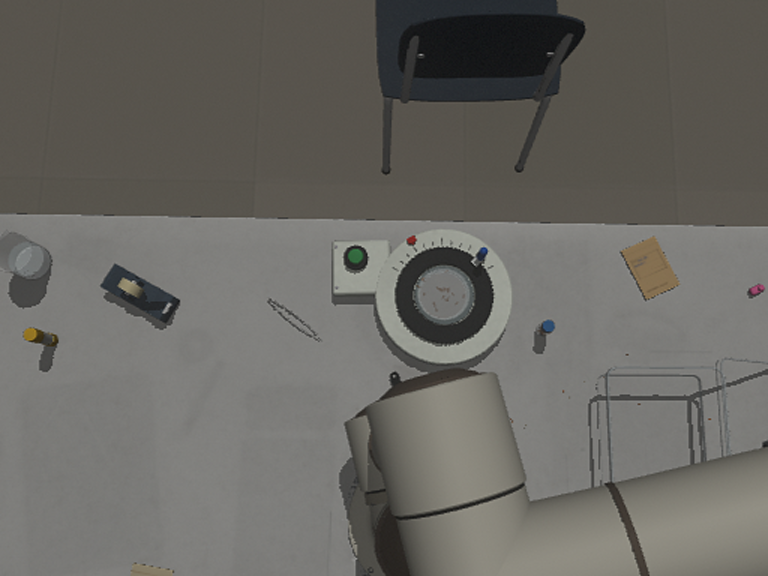

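View pics/sc0.png

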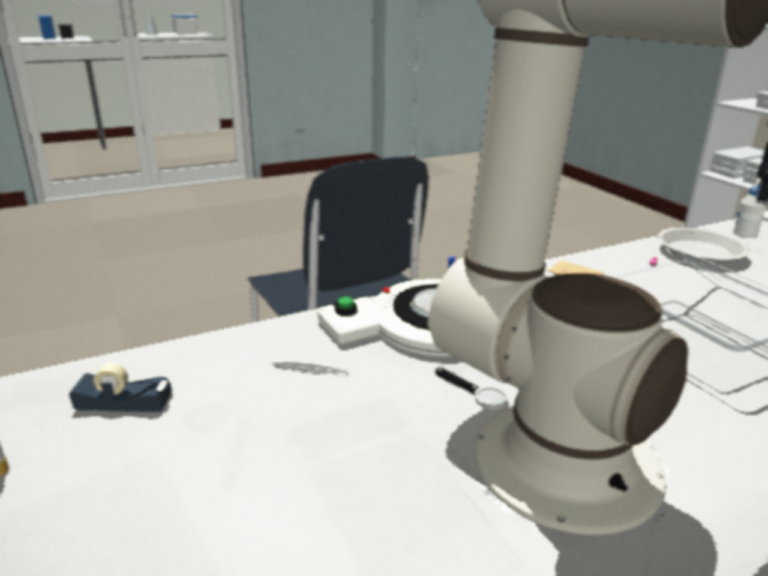

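The top view shows the light at about (444,297) in the 1.5x picture. The lever is at (482,255), the red index at (411,240) and the green button at (355,257).

Run:
```python
from h import *
p=np.load('pics/top0.npz')['p'];d=np.load('pics/top0.npz')['d']
save(p,'top0c',(215,145,347,247),6)
# housing outline: white ellipse centre via points
for n,u,v,z in[('c',444/1.5,297/1.5,.038),('idx',411/1.5,240/1.5,.037),('lev',482/1.5,253/1.5,.09),('btn',355/1.5,257/1.5,.045)]:
    print(n,atz('top',u,v,z),atd('top',u,v,d[int(v),int(u)]))
```

```text
c [ 0.38392379 -0.04027432  0.038     ] [ 0.38234968 -0.03957624  0.04681748]
idx [0.48644077 0.01875603 0.037     ] [0.485929   0.0188222  0.03898462]
lev [ 0.45202931 -0.10095361  0.09      ] [ 0.45150439 -0.10066717  0.09217723]
btn [0.45172149 0.11755495 0.045     ] [0.45136109 0.11748743 0.04655086]
```

View pics/top0c.png

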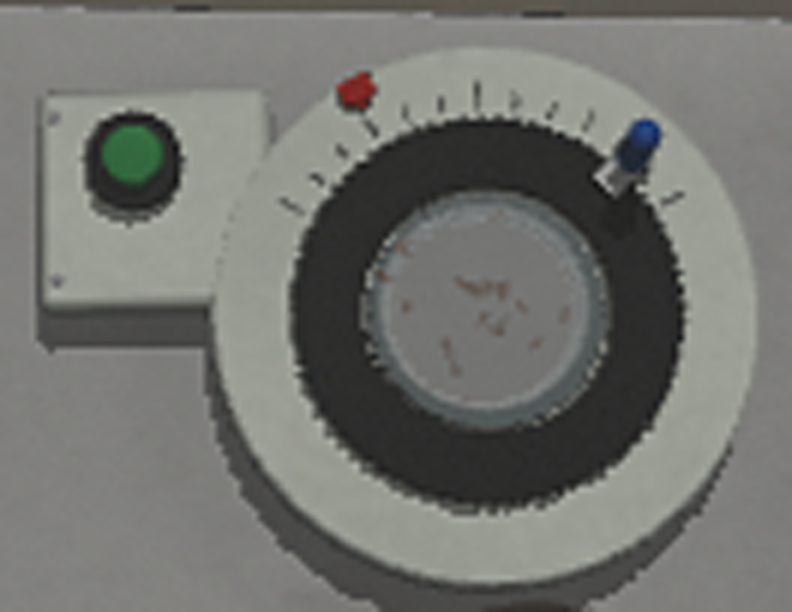

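Run:
```python
from h import *
f=np.load('pics/top0.npz');p=f['p'];d=f['d'];hsv=cv2.cvtColor(p,cv2.COLOR_RGB2HSV)
# dark ring ellipse
g=p.max(2);m=(g<70).astype(np.uint8);m[:165]=0;m[232:]=0;m[:,:255]=0;m[:,335:]=0
c=max(cv2.findContours(m,cv2.RETR_EXTERNAL,cv2.CHAIN_APPROX_NONE)[0],key=len)
pts=np.array([atz('top',u,v,.038)[:2] for u,v in c[:,0]])
def circ(q):
    A=np.c_[2*q,np.ones(len(q))];s=np.linalg.lstsq(A,(q**2).sum(1),rcond=None)[0];return s[:2],np.sqrt(s[2]+s[0]**2+s[1]**2)
for i in range(6):
    C,R=circ(pts);r=np.abs(np.hypot(*(pts-C).T)-R);pts=pts[r<max(.002,np.percentile(r,95))]
print('ring',C,R,len(pts))
def ang(P):return np.degrees(np.arctan2(P[1]-C[1],P[0]-C[0]))
def cp(x,y):return 215+(x+.5)/6-.5,145+(y+.5)/6-.5
for n,x,y,z in[('tick-60',674,198,.03),('tick0',477,93,.03),('tick+60',292,205,.03),('idx',357,91,.036),('lever head',647,130,.09),('btn',132,155,.046),('post foot',617,180,.044)]:
    P=atz('top',*cp(x,y),z);print(n,P,np.hypot(*(P[:2]-C)),ang(P))
m=((hsv[...,0]>110)&(hsv[...,0]<130)&(hsv[...,1]>120)).astype(np.uint8)
n,l,s,ce=cv2.connectedComponentsWithStats(m)
for i in range(1,n):
    if s[i,4]>8:print(ce[i],s[i],atz('top',*ce[i],.07), atz('top',*ce[i],.06))
c=eyes.camera_params('wrist');print(c)
```

```text
ring [ 0.38872331 -0.03986244] 0.08492914272867548 172
tick-60 [ 0.44223691 -0.12360964  0.03      ] 0.09938460866805739 -57.4218398625397
tick0 [ 0.48896542 -0.03557302  0.03      ] 0.10033384596086962 2.450221876445967
tick+60 [0.43611242 0.04673072 0.03      ] 0.09871221830460473 61.309804560042465
idx [0.48739302 0.01850626 0.036     ] 0.11464125632651656 30.606708267469614
lever head [ 0.45844303 -0.10378507  0.09      ] 0.09458827823817728 -42.516205669508366
btn [0.45397331 0.11779218 0.046     ] 0.17062397015618044 67.51634307507292
post foot [ 0.4468294  -0.09648527  0.044     ] 0.08113238305621633 -44.25929883440052
{'fx': 328.42950352643993, 'fy': 328.42950352643993, 'cx': 258.5854655483735, 'cy': 185.44167553328776, 'mount': array([[-3.33823336e-04, -9.45690379e-01, -3.25068601e-01,
         8.30490965e-02],
       [ 9.99999183e-01,  8.53563788e-05, -1.27525011e-03,
         3.95760350e-04],
       [ 1.23373844e-03, -3.25068762e-01,  9.45689578e-01,
        -1.20537882e-01],
       [ 0.00000000e+00,  0.00000000e+00,  0.00000000e+00,
         1.00000000e+00]])}
```

Emit:
{"method": "drive_tool", "body": {
  "plan": [
    [0,[0,0.0,0.0],0],
    [0,[0.05,0.03,0],0],
    [0,[0.05,0.06,0],0],
    [0,[0.05,0.06,0],0],
    [0,[0.04,0.06,0],0],
    [0,[0.04,0.06,0],0],
    [0,[0.02,0.05,0],0],
    [0,[0,0.02,0],0],
    [0,[0,0,0],0]
  ],
  "grip_force": 30
}}

```text
time: 1.23
ee_pos: [0.3662, -0.229, 0.2535]
tcp_rot: [180.0, -0.0, 15.6]
wrist_force: [0.4, -1.2, 0.2]
opening: -0.0001
```

Emit:
{"method": "drive_tool", "body": {
  "plan": [
    [0,[0.02,0.02,0],-9.8],
    [0,[0.02,0.02,0],-9.8],
    [0,[0.02,0.02,-0.02],-9.8],
    [0,[0.005,0.02,-0.02],-9.8],
    [0,[0,0.019,-0.02],-9.8],
    [0,[0,0,-0.02],-9.8],
    [0,[0,0,-0.02],0],
    [0,[0,0,0],0]
  ]
}}

```text
time: 2.22
ee_pos: [0.3714, -0.2342, 0.152]
tcp_rot: [-175.0, 0.3, -35.1]
wrist_force: [0.4, 0.3, -0.5]
opening: -0.0001
```

Run:
```python
from h import *
o=monitor.get_obs();print(o['ee_pos'],o['tcp_rot'])
snap('wrist','w1',None,1.5)
snap('top','t1',(215,145,347,247),6)
```

```text
[ 0.37137263 -0.23423047  0.15202281] [-175.0101635     0.2667061   -35.13072144]
```

View pics/w1.png

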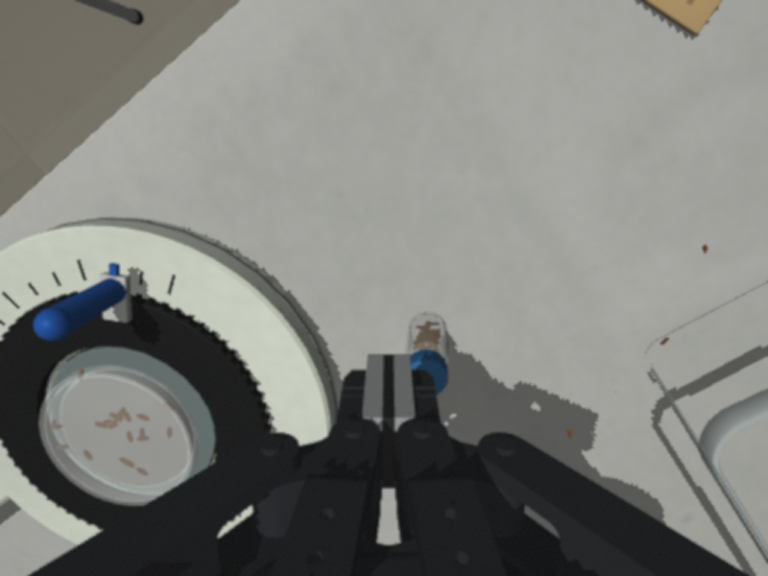

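View pics/t1.png

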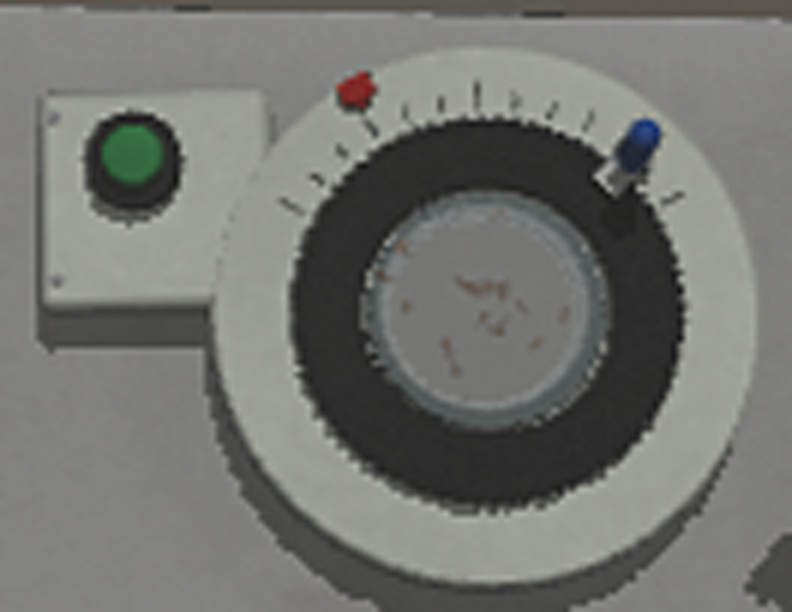

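The wrist view shows the shut fingertips at (390,360) above the vial's cap at (430,370). The post head is at (50,322) and its foot at (120,285). The arm barely moved in xy and is tilted 5°, so I'm checking the joints.

Run:
```python
from h import *
o=monitor.get_obs();print(o['q'],o['qd'],o['joint_efforts'],o['wrist_force'])
```

```text
[-35.09498081 -10.94413092 -16.28807827  84.78098208   4.99380277
 179.92064429] [ 0.91820559 -0.32856816  0.73044298  0.00375885  0.02362239  0.07073773] [-6.94187321e-01 -3.42097664e+01  4.58265638e+01 -2.37182609e-02
  2.57517518e-01 -9.07088164e-03] [ 0.95864595 -0.06118385  0.23657331]
```

Emit:
{"method": "drive_tool", "body": {
  "plan": [
    [0,[0,0,0],0],
    [0,[0,0,0],0]
  ]
}}

```text
time: 2.58
ee_pos: [0.373, -0.2333, 0.1539]
tcp_rot: [-175.0, 0.1, -34.9]
wrist_force: [-0.3, 0.2, -0.9]
opening: 0.0
```

Run:
```python
from h import *
o=monitor.get_obs();print(o['q'],o['ee_pos'],o['tcp_rot'])
```

```text
[-35.00928964 -10.97730937 -16.30041917  84.75709817   4.99639501
 179.93474399] [ 0.37299251 -0.23329671  0.15392714] [-1.75003517e+02  7.45245748e-02 -3.49442815e+01]
```

Joint 6 has reached its 180° limit, since yaw = q1 − q6 + 180. I'll use the finger's x-face instead, with yaw about 47° rising to 120°, which keeps joint 6 mid-range.

Emit:
{"method": "drive_tool", "body": {
  "plan": [
    [0,[0,0,0],10],
    [0,[0,0,0],10],
    [0,[0,0.01,0],10],
    [0,[0.01,0.02,0],10],
    [0,[0.01,0.02,0],10],
    [0,[0.01,0.02,0],10],
    [0,[0.01,0.02,0],10],
    [0,[0.01,0.015,0],10],
    [0,[0.009,0,0],2],
    [0,[0,0,0],0]
  ]
}}

```text
time: 3.82
ee_pos: [0.432, -0.1285, 0.1533]
tcp_rot: [-175.0, 0.1, 46.9]
wrist_force: [0.5, 0.3, -0.3]
opening: -0.0
```

Run:
```python
from h import *
o=monitor.get_obs();print(o['q'],o['ee_pos'],o['tcp_rot'])
snap('wrist','w2',None,1.5)
```

```text
[-17.73886936  -5.00101226 -11.11865914  88.45715528   2.00980138
 115.28509215] [ 0.43198418 -0.12850276  0.15326539] [-1.75006029e+02  1.40837396e-01  4.69018926e+01]
```

View pics/w2.png

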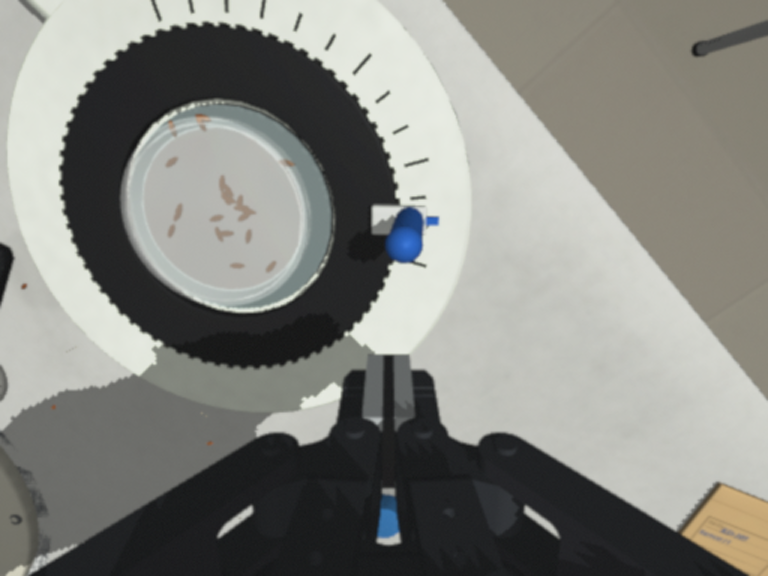

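The wrist view shows the finger tips at (388,358), the post head at (405,243), the pointer at (432,221) and a clear descent zone. The 5° lean is radial only, so it is harmless. I'm descending behind the post.

Emit:
{"method": "drive_tool", "body": {
  "plan": [
    [0,[0,0,-0.02],0],
    [0,[0,0,-0.02],0],
    [0,[0,0,-0.02],0],
    [0,[0.001,-0.001,-0.013],0],
    [0,[0,0,0],0]
  ]
}}

```text
time: 4.5
ee_pos: [0.4319, -0.1297, 0.0797]
tcp_rot: [-174.9, 0.2, 46.9]
wrist_force: [0.0, -0.2, 0.3]
opening: 0.0001
```

Run:
```python
from h import *
o=monitor.get_obs();print(o['q'],o['ee_pos'],o['tcp_rot'],o['wrist_force'])
snap('wrist','w3',None,1.5)
```

```text
[-17.87837903  -3.76468679 -18.12898125  80.29759903   2.00607316
 115.13643121] [ 0.43191769 -0.12965208  0.07966592] [-1.74928469e+02  1.68354680e-01  4.69109797e+01] [ 0.01697598 -0.15892508  0.26778503]
```

View pics/w3.png

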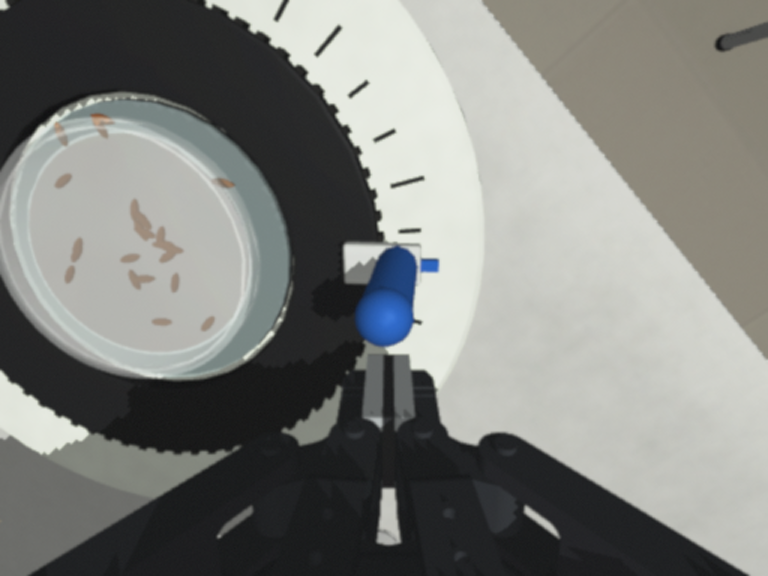

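```bash
cat > arc.py <<'E'
import numpy as np,sys
C=np.array([.3887,-.0399]);p=np.array([float(sys.argv[1]),float(sys.argv[2])]);q=p
acc=np.zeros(2)
for i in range(int(sys.argv[4])):
    a=np.radians(float(sys.argv[3])*(i+1));R=np.array([[np.cos(a),-np.sin(a)],[np.sin(a),np.cos(a)]])
    n=C+R@(p-C);d=np.round(n-p-acc,4);acc+=d;print([0,[float(d[0]),float(d[1]),0],float(sys.argv[3])],end=', ')
print(p+acc)
E
python3 arc.py .4414 -.1195 3.5 19
```

```text
[0, [0.0048, 0.0034, 0], 3.5], [0, [0.0045, 0.0036, 0], 3.5], [0, [0.0043, 0.0039, 0], 3.5], [0, [0.0041, 0.0042, 0], 3.5], [0, [0.0038, 0.0044, 0], 3.5], [0, [0.0035, 0.0047, 0], 3.5], [0, [0.0033, 0.0048, 0], 3.5], [0, [0.0029, 0.0051, 0], 3.5], [0, [0.0026, 0.0052, 0], 3.5], [0, [0.0023, 0.0053, 0], 3.5], [0, [0.002, 0.0055, 0], 3.5], [0, [0.0016, 0.0056, 0], 3.5], [0, [0.0013, 0.0057, 0], 3.5], [0, [0.0009, 0.0058, 0], 3.5], [0, [0.0006, 0.0058, 0], 3.5], [0, [0.0003, 0.0058, 0], 3.5], [0, [-0.0002, 0.0058, 0], 3.5], [0, [-0.0005, 0.0058, 0], 3.5], [0, [-0.0008, 0.0058, 0], 3.5], [ 0.4827 -0.0233]
```

Emit:
{"method": "drive_tool", "body": {
  "plan": [
    [0,[0.005,0.005,0],0],
    [0,[0.0045,0.0052,0],0],
    [0,[0,0,0],0]
  ]
}}

```text
time: 4.92
ee_pos: [0.4426, -0.1188, 0.0806]
tcp_rot: [-175.0, 0.1, 47.0]
wrist_force: [-0.0, -0.2, -0.7]
opening: 0.0002
```

Emit:
{"method": "drive_tool", "body": {
  "plan": [
    [0,[0.0048,0.0034,0],3.5],
    [0,[0.0045,0.0036,0],3.5],
    [0,[0.0043,0.0039,0],3.5],
    [0,[0.0041,0.0042,0],3.5],
    [0,[0.0038,0.0044,0],3.5],
    [0,[0,0,0],0]
  ]
}}

```text
time: 5.68
ee_pos: [0.4636, -0.0994, 0.0803]
tcp_rot: [-175.0, 0.1, 64.5]
wrist_force: [0.0, -0.6, 0.0]
opening: 0.0001
```

Run:
```python
from h import *
o=monitor.get_obs();print(o['ee_pos'],o['tcp_rot'],o['wrist_force'])
snap('wrist','w4',None,1.5)
```

```text
[ 0.46360664 -0.09942991  0.08030115] [-1.74995231e+02  1.34644074e-01  6.45182705e+01] [ 0.01623967 -0.61337248  0.02501455]
```

View pics/w4.png

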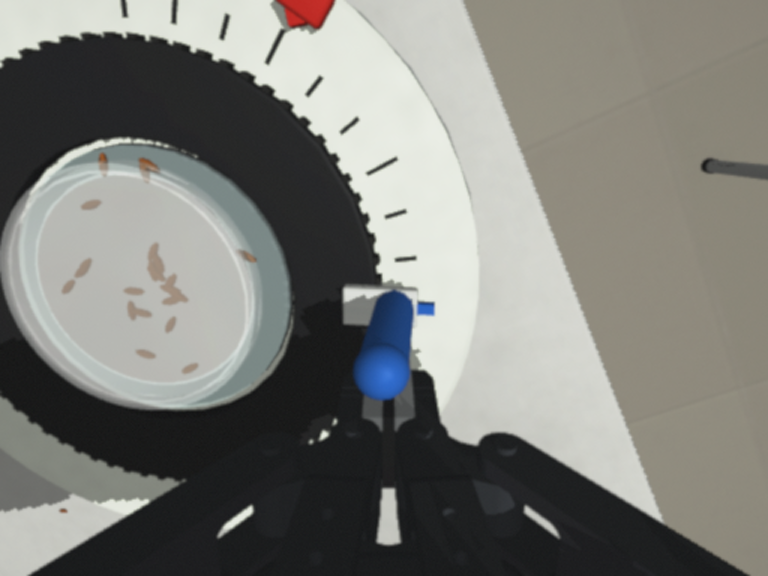

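The ring follows: the pointer is at (426,309) and the red index is entering at (307,8). Continuing.

Emit:
{"method": "drive_tool", "body": {
  "plan": [
    [0,[0.0035,0.0047,0],3.5],
    [0,[0.0033,0.0048,0],3.5],
    [0,[0.0029,0.0051,0],3.5],
    [0,[0.0026,0.0052,0],3.5],
    [0,[0.0023,0.0053,0],3.5],
    [0,[0.002,0.0055,0],3.5],
    [0,[0.0016,0.0056,0],3.5],
    [0,[0.0013,0.0057,0],3.5],
    [0,[0,0,0],0]
  ]
}}

```text
time: 6.85
ee_pos: [0.483, -0.0577, 0.0803]
tcp_rot: [-175.0, 0.1, 92.4]
wrist_force: [0.8, -0.7, -1.5]
opening: 0.0
```

Run:
```python
from h import *
o=monitor.get_obs();print(o['ee_pos'],o['tcp_rot'],o['wrist_force'])
snap('wrist','w5',None,1.5)
```

```text
[ 0.48295514 -0.05772047  0.08031504] [-1.75007425e+02  1.30538477e-01  9.24362733e+01] [ 0.77221999 -0.67609542 -1.51624673]
```

View pics/w5.png

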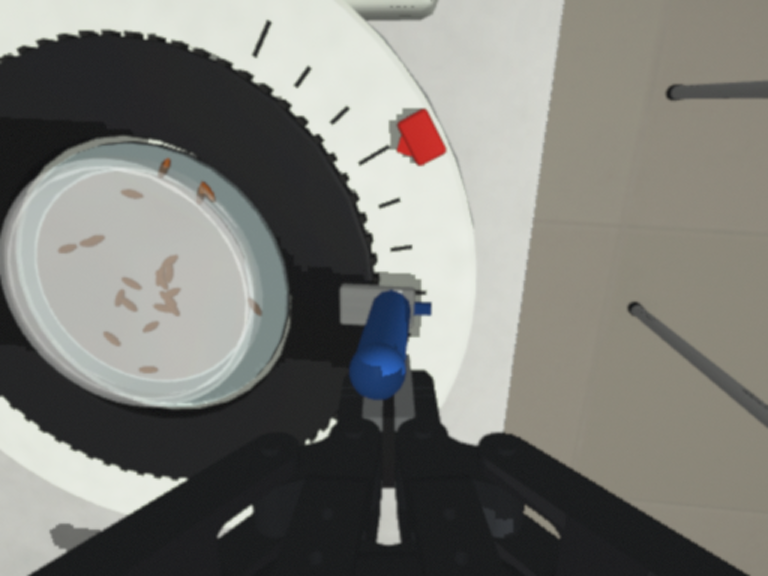

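```bash
cat >> h.py <<'E'
from scipy.spatial.transform import Rotation as Ro
def watz(o,u,v,z):
    c=eyes.camera_params('wrist');M=np.array(c['mount'])
    R=Ro.from_euler('xyz',o['tcp_rot'],degrees=True).as_matrix()
    r=np.array([(u-c['cx'])/c['fx'],(v-c['cy'])/c['fy'],1.])
    P=R@M[:3,3]+o['ee_pos'];d=R@M[:3,:3]@r
    return P+d*(z-P[2])/d[2]
def cp(x,y,s,x0=0,y0=0): return x0+(x+.5)/s-.5,y0+(y+.5)/s-.5
E
python3 - <<'E'
from h import *
o=dict(ee_pos=np.array([.48296,-.05772,.08032]),tcp_rot=np.array([-175.007,.1305,92.436]))
p=np.load('pics/w5.npz')['p']
save(p,'w5c',(215,60,315,240),4)
# ring circle fit from wrist image
g=p.max(2).astype(int)
C=np.array([.3887,-.0399])
for n,x,y,z in[('ptr',430,309,.042),('idxcorner',398,150,.034),('idx blk',422,137,.037),('tick30',375,155,.03),('tick0?',262,38,.03)]:
    P=watz(o,*cp(x,y,1.5),z);print(n,P,np.hypot(*(P[:2]-C)),np.degrees(np.arctan2(*(P[:2]-C)[::-1])))
E
```

```text
ptr [ 0.49272572 -0.03932661  0.042     ] 0.10402730102485497 0.3158139819156578
idxcorner [0.47853925 0.01276106 0.034     ] 0.10413586421471428 30.377546892676374
idx blk [0.48618648 0.01738417 0.037     ] 0.11307117135944333 30.438979541871177
tick30 [0.47056386 0.0104209  0.03      ] 0.09609310274716094 31.57862753184711
tick0? [0.43293261 0.04511956 0.03      ] 0.09583761666551872 62.513665640109345
```

View pics/w5c.png

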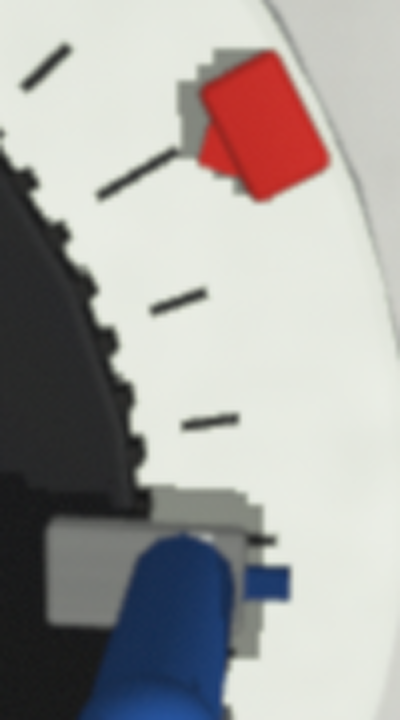

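The pointer is at about 0.3° and the index at about 30.5° in world angles, so roughly 30° remains. I'll go another 24.5°, then measure again.

Emit:
{"method": "drive_tool", "body": {
  "plan": [
    [0,[0.0009,0.0058,0],3.5],
    [0,[0.0006,0.0058,0],3.5],
    [0,[0.0003,0.0058,0],3.5],
    [0,[-0.0002,0.0058,0],3.5],
    [0,[-0.0005,0.0058,0],3.5],
    [0,[-0.0008,0.0058,0],3.5],
    [0,[-0.0012,0.0057,0],3.5],
    [0,[0,0,0],0]
  ]
}}

```text
time: 7.9
ee_pos: [0.4821, -0.0173, 0.0803]
tcp_rot: [-175.0, 0.1, 116.9]
wrist_force: [0.5, 0.6, -0.4]
opening: 0.0
```

```bash
cat > look.py <<'E'
import sys
from h import *
o=monitor.get_obs();print(o['time'],o['ee_pos'],o['tcp_rot'],o['wrist_force'])
fn=sys.argv[1];import pickle;pickle.dump(o,open('pics/'+fn+'.pkl','wb'))
p,d=snap('wrist',fn)
save(p,fn,(205,115,355,265),5) if len(sys.argv)<3 else save(p,fn,None,1.5)
E
python3 look.py w6
```

```text
7.9 [ 0.48207943 -0.01730824  0.08034111] [-1.75020055e+02  1.33465296e-01  1.16903057e+02] [ 0.52415806  0.58002563 -0.39870294]
```

View pics/w6.png

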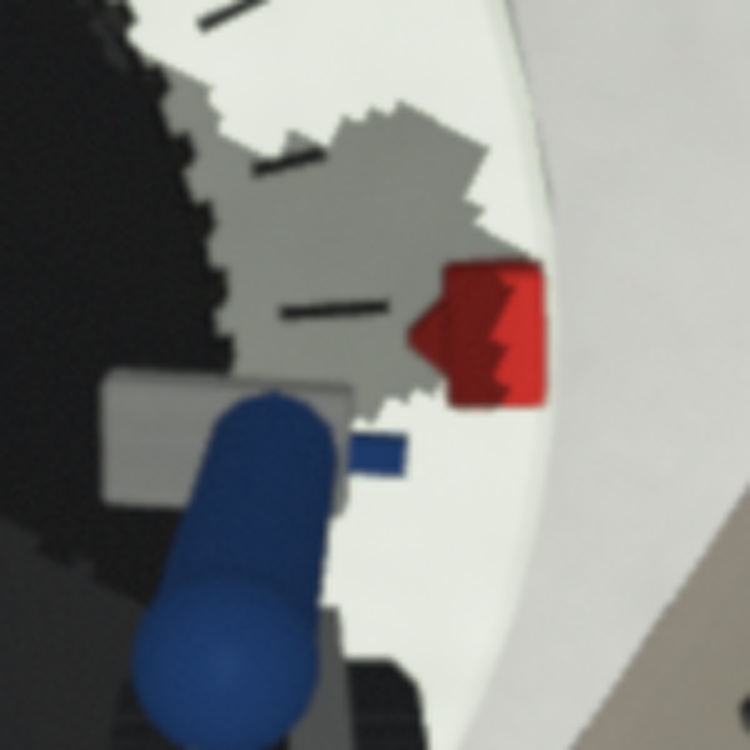

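```bash
cat > ang.py <<'E'
import sys,pickle
from h import *
fn=sys.argv[1];o=pickle.load(open('pics/'+fn+'.pkl','rb'))
x0,y0,s=[float(a) for a in sys.argv[2].split(',')]
v=[float(a) for a in sys.argv[3].split(',')]
C=np.array([.3887,-.0399])
Pp=watz(o,*cp(v[0],v[1],s,x0,y0),.042)[:2];Pi=watz(o,*cp(v[2],v[3],s,x0,y0),.034)[:2]
f=lambda P,C:(np.hypot(*(P-C)),np.degrees(np.arctan2(*(P-C)[::-1])))
print('ptr',f(Pp,C),'idx',f(Pi,C))
# recentre: shift C so index radius is .106
e=(Pi-C)/np.hypot(*(Pi-C));C2=Pi-.106*e
print('recentred ptr',f(Pp,C2),'idx',f(Pi,C2),'diff',f(Pi,C2)[1]-f(Pp,C2)[1],C2)
E
python3 ang.py w6 205,115,5 404,455,408,338
```

```text
ptr (np.float64(0.1034500261215725), np.float64(24.83008699390177)) idx (np.float64(0.10365608033298367), np.float64(30.438712236881116))
recentred ptr (np.float64(0.10578297277798647), np.float64(24.954163600959447)) idx (np.float64(0.10600000000000001), np.float64(30.43871223688111)) diff 5.484548635921662 [ 0.38667914 -0.04108747]
```

Emit:
{"method": "drive_tool", "body": {
  "plan": [
    [0,[-0.0009,0.0032,0],2],
    [0,[-0.001,0.0032,0],2],
    [0,[0,0,0],0],
    [0,[0,0,0],0]
  ]
}}

```text
time: 8.45
ee_pos: [0.4802, -0.0108, 0.0803]
tcp_rot: [-175.0, 0.1, 121.0]
wrist_force: [0.4, -0.3, 0.4]
opening: -0.0001
```

```bash
python3 look.py w7
```

```text
8.45 [ 0.48018583 -0.01075736  0.08031417] [-1.75009560e+02  1.20655105e-01  1.20985355e+02] [ 0.39993497 -0.31211972  0.40060238]
```

View pics/w7.png

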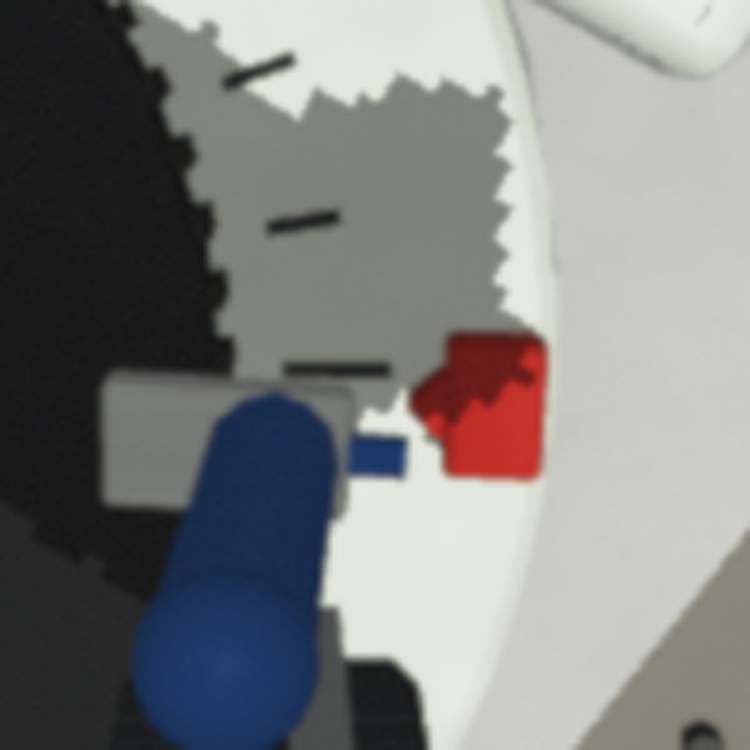

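```bash
python3 ang.py w7 205,115,5 404,456,409,404
```

```text
ptr (np.float64(0.10338366385936229), np.float64(28.883894217221155)) idx (np.float64(0.10370036276042455), np.float64(30.417046740116508))
recentred ptr (np.float64(0.1056824957648423), np.float64(28.91725143574022)) idx (np.float64(0.106), np.float64(30.417046740116508)) diff 1.4997953043762884 [ 0.38671688 -0.04106428]
```

Emit:
{"method": "drive_tool", "body": {
  "plan": [
    [0,[-0.0004,0.0011,0],0.7],
    [0,[-0.0003,0.0011,0],0.7],
    [0,[0,0,0],0],
    [0,[0,0,0],0]
  ]
}}

```text
time: 9.0
ee_pos: [0.4795, -0.0087, 0.0803]
tcp_rot: [-175.0, 0.1, 122.4]
wrist_force: [-0.0, -0.9, -0.0]
opening: -0.0
```

```bash
python3 look.py w8
```

```text
9.0 [ 0.47949586 -0.00866323  0.08030003] [-1.75002783e+02  1.29094070e-01  1.22395747e+02] [-0.01780219 -0.93192323 -0.02606589]
```

View pics/w8.png

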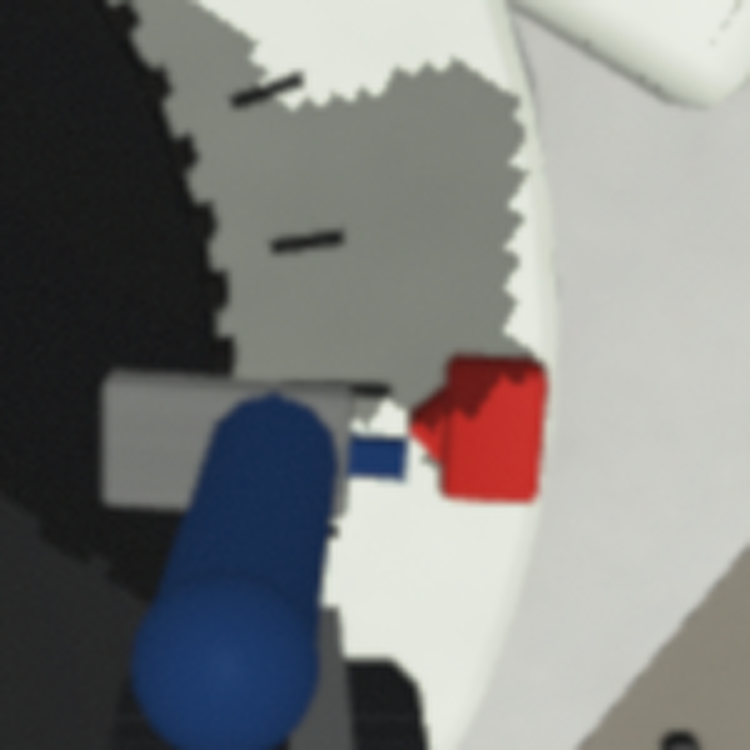

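```bash
python3 ang.py w8 205,115,5 405,458,409,427
python3 - <<'E'
from h import *
import pickle
# crude consistency: post axis/arm middle line direction vs idx block sides; enlarged crop
p=np.load('pics/w8.npz')['p'];save(p,'w8z',(270,185,320,225),15)
E
```

```text
ptr (np.float64(0.10346867697146311), np.float64(30.09906164321898)) idx (np.float64(0.10379910604122138), np.float64(30.2850637635969))
recentred ptr (np.float64(0.10566955957442849), np.float64(30.102935703317037)) idx (np.float64(0.106), np.float64(30.2850637635969)) diff 0.18212806027986161 [ 0.38679947 -0.04100992]
```

View pics/w8z.png

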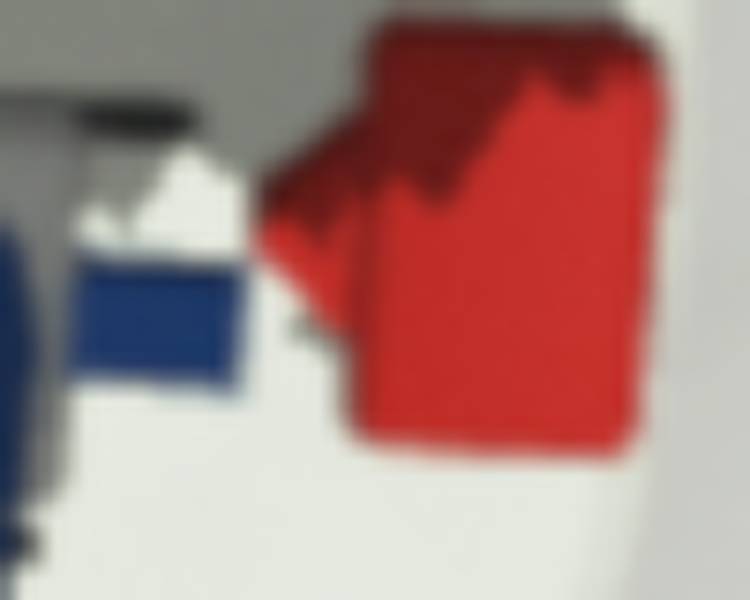

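Emit:
{"method": "drive_tool", "body": {
  "plan": [
    [0,[0.005,-0.008,0],0],
    [0,[0.006,-0.009,0],0],
    [0,[0,0,0.04],0],
    [0,[0,0,0.04],0],
    [0,[0.02,-0.032,0.02],0],
    [0,[0.02,-0.032,0],0],
    [0,[0,0,0],0]
  ]
}}

```text
time: 9.93
ee_pos: [0.5315, -0.092, 0.1798]
tcp_rot: [-175.0, 0.1, 122.3]
wrist_force: [0.1, 0.2, -1.7]
opening: -0.0002
```

```bash
python3 look.py w9 full
python3 - <<'E'
from h import *
snap('top','t9',(215,145,347,247),6)
E
```

```text
9.925 [ 0.53149601 -0.09195184  0.17982092] [-1.74986953e+02  1.33130634e-01  1.22252422e+02] [ 0.08377108  0.21117378 -1.66871363]
```

View pics/w9.png

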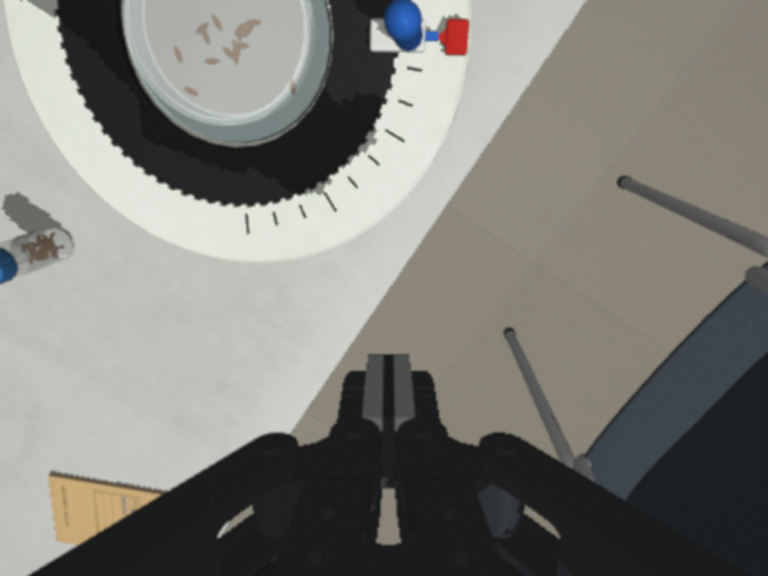

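View pics/t9.png

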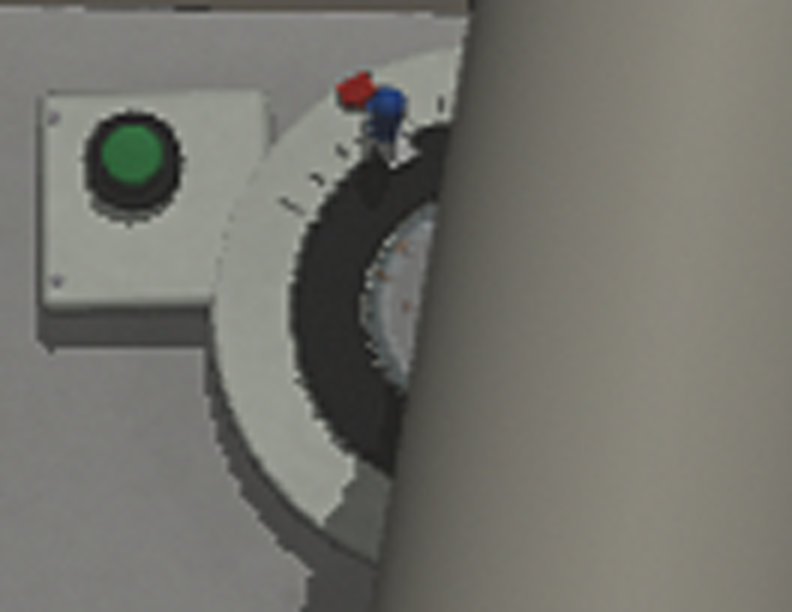

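Run:
```python
from h import *
p=np.load('pics/w9.npz')['p'];save(p,'w9z',(270,5,320,45),15)
```

```text
(no output)
```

View pics/w9z.png

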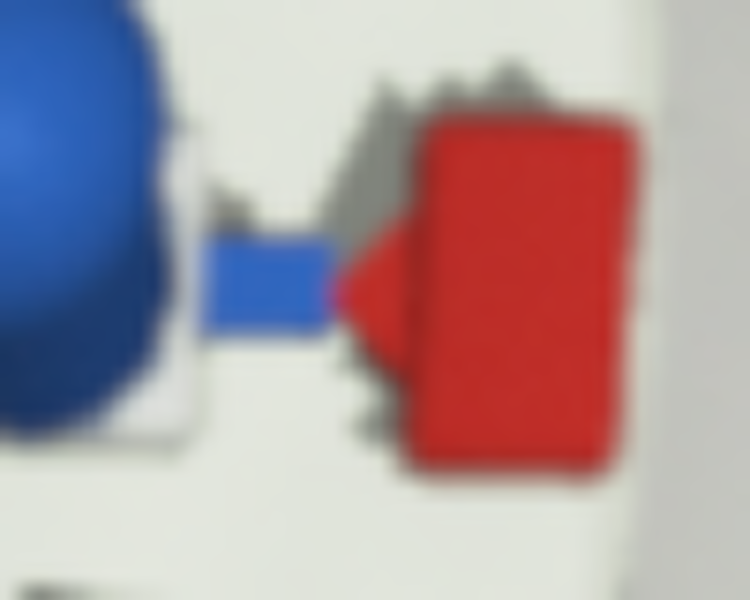

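```bash
python3 ang.py w9 270,5,15 333,288,338,293;python3 ang.py w8 270,185,15 242,322,253,225
python3 - <<'E'
from h import *
import pickle
M=np.array(eyes.camera_params('wrist')['mount'])
for f in('w8','w9'):
    o=pickle.load(open(f'pics/{f}.pkl','rb'));R=Ro.from_euler('xyz',o['tcp_rot'],degrees=True).as_matrix();print(R@M[:3,3]+o['ee_pos'])
E
```

```text
ptr (np.float64(0.10375654865787251), np.float64(30.073038419898815)) idx (np.float64(0.10400375449511247), np.float64(30.51329722669894))
recentred ptr (np.float64(0.10575273634297894), np.float64(30.081348900072133)) idx (np.float64(0.10599999999999998), np.float64(30.51329722669894)) diff 0.4319483266268058 [ 0.38698021 -0.04091357]
ptr (np.float64(0.1034958159639112), np.float64(30.162000711167167)) idx (np.float64(0.10378230296525279), np.float64(30.43391335525902))
recentred ptr (np.float64(0.10571348854874729), np.float64(30.167704974740534)) idx (np.float64(0.10599999999999996), np.float64(30.433913355259026)) diff 0.26620838051849205 [ 0.38678787 -0.04102336]
[0.44297964 0.06726417 0.20019003]
[ 0.49519339 -0.01590848  0.2997023 ]
```

Two views agree that the pointer is about 0.3–0.4° short. I'm going back for one more small nudge.

Emit:
{"method": "drive_tool", "body": {
  "plan": [
    [0,[-0.02,0.032,0],0],
    [0,[-0.02,0.032,-0.02],0],
    [0,[0,0,-0.04],0],
    [0,[0,0,-0.04],0],
    [0,[0,0,0],0],
    [0,[-0.006,0.009,0],0],
    [0,[-0.004,0.006,0],0.3],
    [0,[-0.0012,0.0026,0],0],
    [0,[0,0,0],0],
    [0,[0,0,0],0]
  ]
}}

```text
time: 11.28
ee_pos: [0.4794, -0.0081, 0.0805]
tcp_rot: [-175.0, 0.1, 122.7]
wrist_force: [-0.3, 0.6, -0.1]
opening: -0.0003
```

```bash
python3 look.py w10;python3 - <<'E'
from h import *
p=np.load('pics/w10.npz')['p'];save(p,'w10z',(270,185,320,225),15)
E
```

```text
11.275 [ 0.47940268 -0.00811183  0.08045541] [-1.75015628e+02  1.33838384e-01  1.22695136e+02] [-0.25807414  0.60598146 -0.05901425]
```

View pics/w10z.png

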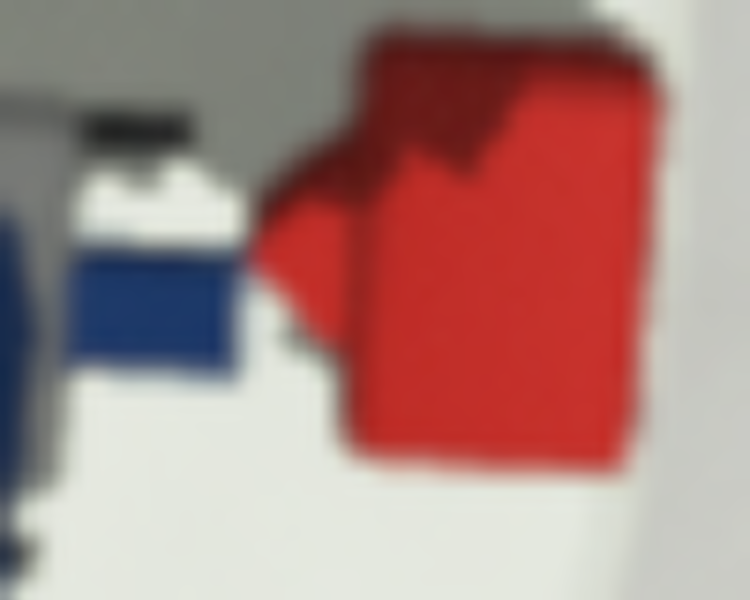

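```bash
python3 ang.py w10 270,185,15 240,310,253,235
```

```text
ptr (np.float64(0.10351052684787769), np.float64(30.688145798867126)) idx (np.float64(0.10392060735753147), np.float64(30.503637132655104))
recentred ptr (np.float64(0.10558990892079642), np.float64(30.684512257517824)) idx (np.float64(0.10599999999999998), np.float64(30.50363713265512)) diff -0.1808751248627054 [ 0.3869084  -0.04095549]
```

Emit:
{"method": "drive_tool", "body": {
  "plan": [
    [0,[0.005,-0.008,0],0],
    [0,[0.006,-0.009,0],0],
    [0,[0,0,0.04],0],
    [0,[0,0,0.04],0],
    [0,[0.02,-0.032,0.02],0],
    [0,[0.02,-0.032,0],0],
    [0,[0,0,0],0]
  ]
}}

```text
time: 12.2
ee_pos: [0.5313, -0.0915, 0.1798]
tcp_rot: [-175.0, 0.1, 122.5]
wrist_force: [-0.6, 0.1, -0.1]
opening: 0.0001
```

```bash
python3 look.py w11;python3 - <<'E'
from h import *
p=np.load('pics/w11.npz')['p'];save(p,'w11z',(270,5,320,45),15)
E
```

```text
12.2 [ 0.53133559 -0.0915225   0.17983383] [-1.74984985e+02  1.40469871e-01  1.22541637e+02] [-0.55697387  0.0840887  -0.0604145 ]
```

View pics/w11z.png

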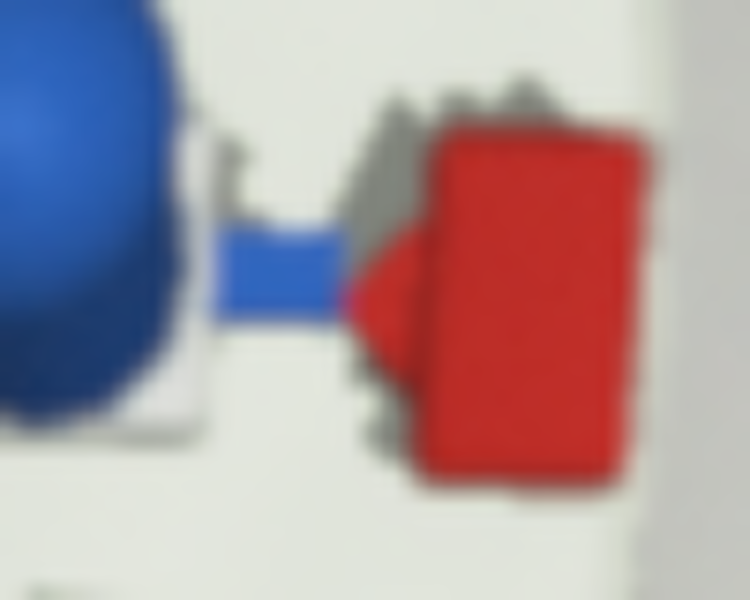

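```bash
python3 ang.py w11 270,5,15 346,277,352,304
```

```text
ptr (np.float64(0.10381897214095782), np.float64(30.599428221800665)) idx (np.float64(0.10419765819322444), np.float64(30.515856212799996))
recentred ptr (np.float64(0.10562131206317903), np.float64(30.598002133927285)) idx (np.float64(0.106), np.float64(30.515856212799996)) diff -0.0821459211272888 [ 0.3871473  -0.04081519]
```

The ring is on the mark, within about 0.1° in both views. Next I move to the button.

Emit:
{"method": "drive_tool", "body": {
  "plan": [
    [0,[-0.0154,0.042,0],0],
    [0,[-0.0154,0.042,0],0],
    [0,[-0.0154,0.042,0],0],
    [0,[-0.0154,0.042,0],0],
    [0,[-0.0154,0.0415,0],0],
    [0,[0,0,0],0]
  ]
}}

```text
time: 13.0
ee_pos: [0.4521, 0.1227, 0.1803]
tcp_rot: [-175.0, 0.1, 122.9]
wrist_force: [0.0, -0.6, -0.3]
opening: 0.0002
```

```bash
python3 look.py w12 full
python3 - <<'E'
from h import *
d=np.load('pics/top0.npz')['d']
f=lambda x,y:cp(x,y,6,215,145)
for n,x,y in[('btn',132,150),('btn2',125,160),('bezelR',172,160),('bezelL',94,160),('bezelB',130,198),('console',220,230),('console2',80,260)]:
    u,v=f(x,y);print(n,atd('top',u,v,d[int(round(v)),int(round(u))]))
E
```

```text
13.0 [0.45206433 0.12266262 0.180304  ] [-1.75000490e+02  1.03910058e-01  1.22930355e+02] [ 0.03101904 -0.57726749 -0.28731756]
btn [0.45400106 0.11743249 0.05546919]
btn2 [0.45035691 0.12056336 0.05159503]
bezelR [0.45310421 0.10025047 0.04133078]
bezelL [0.45249176 0.13473985 0.04139111]
bezelB [0.43526883 0.11834342 0.04273717]
console [0.42356402 0.07853098 0.03302654]
console2 [0.40949906 0.14035968 0.03024925]
```

View pics/w12.png

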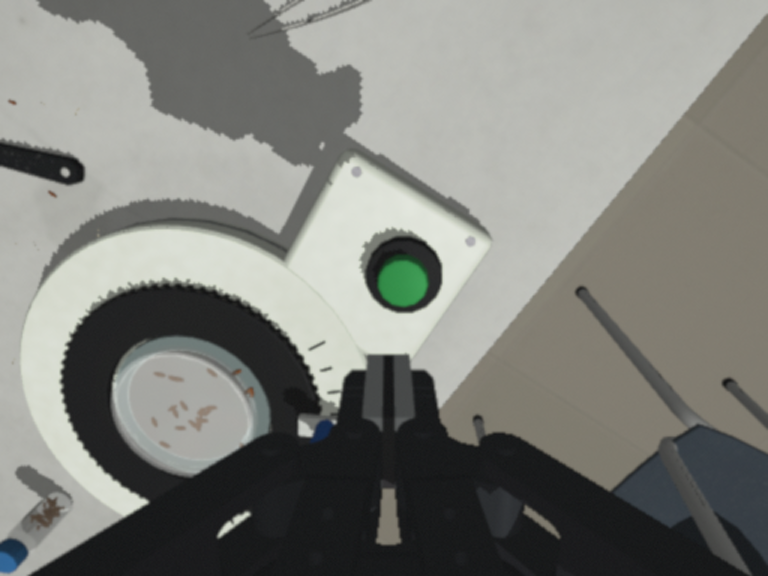

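Run:
```python
from h import *
import pickle
o=pickle.load(open('pics/w12.pkl','rb'));d=np.load('pics/w12.npz')['d']
for z in(.046,.05,.054):print(z,watz(o,*cp(402,284,1.5),z),atz('top',*cp(132,154,6,215,145),z))
c=eyes.camera_params('wrist');M=np.array(c['mount']);R=Ro.from_euler('xyz',o['tcp_rot'],degrees=True).as_matrix()
for x,y in[(402,284),(395,284),(402,275),(410,290),(402,248),(350,255),(460,285)]:
    u,v=cp(x,y,1.5);dd=d[int(round(v)),int(round(u))];P=np.array([(u-c['cx'])/c['fx']*dd,(v-c['cy'])/c['fy']*dd,dd])
    print(x,y,R@(M[:3,:3]@P+M[:3,3])+o['ee_pos'])
for x,y in [(378,283),(427,283),(402,259),(402,308)]: print(watz(o,*cp(x,y,1.5),.05))
z=np.array([0,0,.022]);print('tip',R@z+o['ee_pos'])
```

```text
0.046 [0.45175722 0.11414132 0.046     ] [0.45442587 0.11780318 0.046     ]
0.05 [0.45117682 0.11546402 0.05      ] [0.45348714 0.11762814 0.05      ]
0.054 [0.45059643 0.11678671 0.054     ] [0.45254841 0.1174531  0.054     ]
402 284 [0.45101823 0.11582545 0.05109301]
395 284 [0.44789707 0.1137253  0.0512336 ]
402 275 [0.44814977 0.12021826 0.05152743]
410 290 [0.45652358 0.11529197 0.05070699]
402 248 [0.44101999 0.12982873 0.04081112]
350 255 [0.41960904 0.10616586 0.02883387]
460 285 [0.48257495 0.12679343 0.02760247]
[0.44014922 0.10852888 0.05      ]
[0.46191731 0.12359231 0.05      ]
[0.44342215 0.12720944 0.05      ]
[0.45888015 0.10379636 0.05      ]
tip [0.45047673 0.12158701 0.15838774]
```

Emit:
{"method": "drive_tool", "body": {
  "plan": [
    [0,[0.0015,-0.005,-0.03],0],
    [0,[0,0,-0.03],0],
    [0,[0,0,-0.025],0],
    [0,[0,0,-0.015],0],
    [0,[0,0,0],0]
  ]
}}

```text
time: 13.68
ee_pos: [0.4544, 0.1148, 0.0796]
tcp_rot: [-174.9, 0.1, 122.7]
wrist_force: [-0.3, -0.1, 0.5]
opening: -0.0
```

```bash
python3 look.py w13 full
```

```text
13.675 [0.45442159 0.11480173 0.07958996] [-1.74910103e+02  1.06842699e-01  1.22659946e+02] [-0.29140167 -0.08420044  0.47051756]
```

View pics/w13.png

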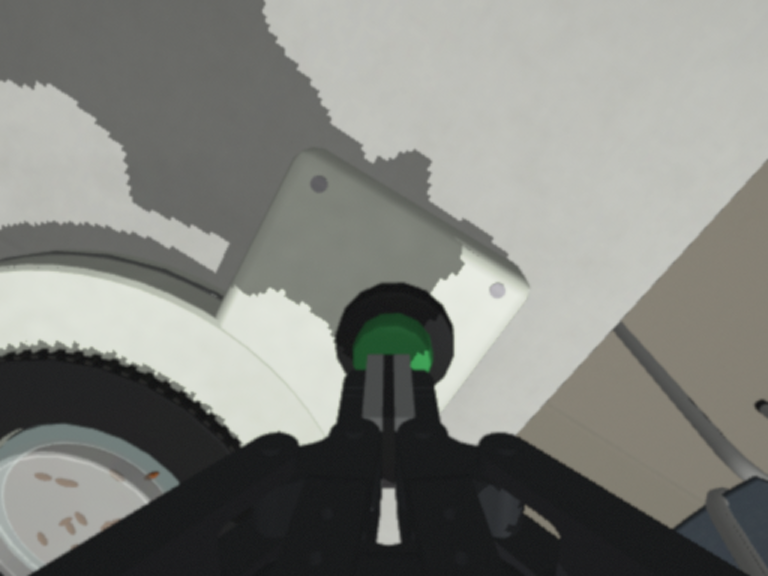

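The tip is just above the button: the button spans 352–432 px and the tip is centred at 388. I'm shifting 3 mm forward and pressing in small steps.

Emit:
{"method": "drive_tool", "body": {
  "plan": [
    [0,[-0.0015,0.003,-0.003],0],
    [0,[0,0,-0.003],0],
    [0,[0,0,-0.002],0],
    [0,[0,0,0],0]
  ]
}}

```text
time: 14.22
ee_pos: [0.4535, 0.1186, 0.0725]
tcp_rot: [-175.0, 0.1, 122.7]
wrist_force: [-0.6, 1.1, 1.3]
opening: -0.0001
```

Emit:
{"method": "drive_tool", "body": {
  "plan": [
    [0,[0,0,-0.002],0],
    [0,[0,0,-0.0015],0],
    [0,[0,0,0],0]
  ]
}}

```text
time: 14.6
ee_pos: [0.4535, 0.1186, 0.0689]
tcp_rot: [-175.0, 0.1, 122.7]
wrist_force: [0.1, 2.3, 4.1]
opening: 0.0
```

Emit:
{"method": "drive_tool", "body": {
  "plan": [
    [0,[0,0,-0.001],0],
    [0,[0,0,-0.001],0],
    [0,[0,0,0],0]
  ]
}}

```text
time: 14.98
ee_pos: [0.4536, 0.1186, 0.0676]
tcp_rot: [-175.1, 0.1, 122.7]
wrist_force: [-0.2, 2.0, 10.5]
opening: 0.0003
```

Emit:
{"method": "drive_tool", "body": {
  "plan": [
    [0,[0,0,-0.001],0],
    [0,[0,0,0],0],
    [0,[0,0,0],0]
  ]
}}

```text
time: 15.35
ee_pos: [0.4537, 0.1187, 0.0674]
tcp_rot: [-175.1, 0.1, 122.7]
wrist_force: [-3.1, 1.5, 18.7]
opening: 0.0
```

It has bottomed out: z stays at 67.4 mm while the force rises to 19 N, after about 6 mm of travel. Releasing and retreating upward.

Emit:
{"method": "drive_tool", "body": {
  "plan": [
    [0,[0,0,-0.0],0],
    [0,[0,0,0.004],0],
    [0,[0,0,0.01],0],
    [0,[0,0,0.03],0],
    [0,[0,0,0.04],0],
    [0,[0,0,0.04],0],
    [0,[0.01,-0.04,0.0],0],
    [0,[0.02,-0.04,0],0],
    [0,[0.02,-0.04,0],0],
    [0,[0,0,0],0]
  ]
}}

```text
time: 16.6
ee_pos: [0.5035, -0.004, 0.1892]
tcp_rot: [-174.9, 0.1, 122.5]
wrist_force: [-0.5, -0.0, -0.8]
opening: -0.0
```

Emit:
{"method": "drive_tool", "body": {
  "plan": [
    [0,[0.02,-0.042,0],0],
    [0,[0.01,-0.042,0],0],
    [0,[0,0,0],0],
    [0,[0,0,0],0]
  ]
}}

```text
time: 17.1
ee_pos: [0.5328, -0.0849, 0.1896]
tcp_rot: [-175.0, 0.1, 122.7]
wrist_force: [-0.1, 0.9, 0.3]
opening: 0.0001
```

```bash
python3 look.py w14 full
python3 - <<'E'
from h import *
snap('top','t14',(130,135,390,255),3)
E
```

```text
17.1 [ 0.53282805 -0.0849384   0.18959108] [-1.74959115e+02  8.26376353e-02  1.22694500e+02] [-0.1145541   0.87227225  0.26418926]
```

View pics/w14.png

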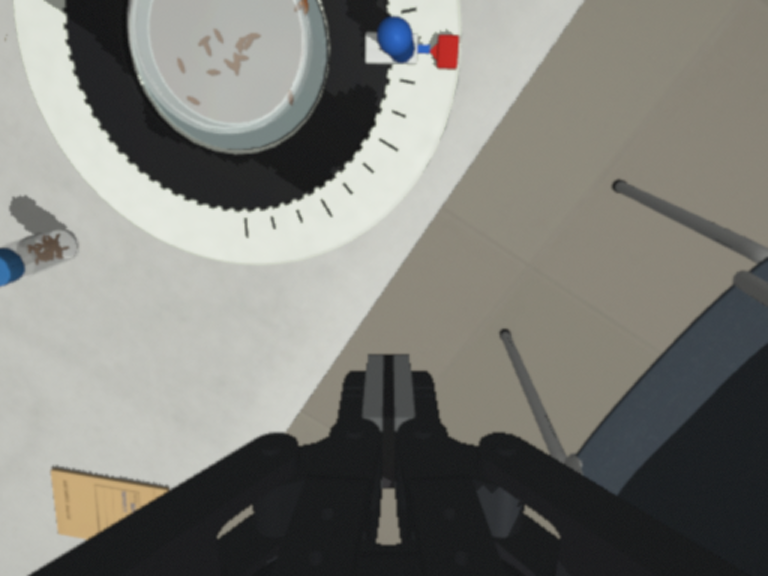

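View pics/t14.png

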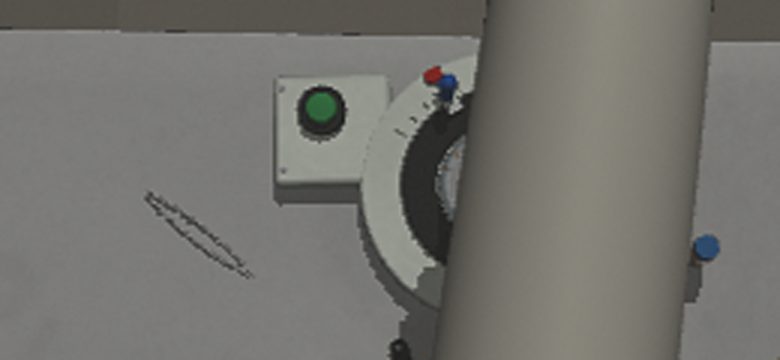

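Run:
```python
from h import *
p=np.load('pics/w14.npz')['p'];save(p,'w14z',(265,12,315,52),15)
a=np.load('pics/top0.npz')['p'].astype(int);b=np.load('pics/t14.npz')['p'].astype(int)
D=np.abs(a-b).max(2)>40
print('forceps diff',D[190:232,175:217].sum(),'vial',D[205:235,355:375].sum(),'index',D[155:163,270:277].sum(),'btn',D[160:185,225:250].sum())
```

```text
forceps diff 0 vial 15 index 0 btn 0
```

View pics/w14z.png

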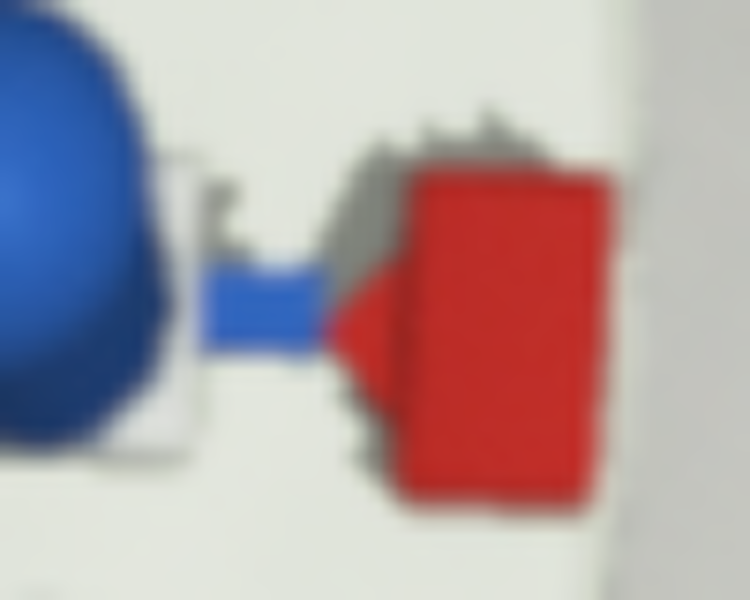

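```bash
python3 ang.py w14 265,12,15 325,311,330,333
python3 - <<'E'
from h import *
for f in('top0','t14'):
    p=np.load(f'pics/{f}.npz')['p'];h=cv2.cvtColor(p,cv2.COLOR_RGB2HSV)
    m=((h[...,1]>120)&(h[...,0]>95)&(h[...,0]<125));m[:,:350]=0;m[:,385:]=0;m[:200]=0;m[245:]=0
    y,x=np.nonzero(m);print(f,len(x),x.mean(),y.mean())
E
```

```text
ptr (np.float64(0.10379438191139935), np.float64(30.617799198425107)) idx (np.float64(0.10398690467959677), np.float64(30.525901304793244))
recentred ptr (np.float64(0.10580747469166292), np.float64(30.616050747846618)) idx (np.float64(0.10599999999999998), np.float64(30.52590130479325)) diff -0.0901494430533667 [ 0.38696592 -0.04092251]
top0 43 365.1162790697674 216.88372093023256
t14 43 365.1162790697674 216.88372093023256
```

The pointer is within 0.1° of the index, and the vial, forceps and index have not moved. Handing in.

```bash
python3 -c "
from h import *
print(job.job_done())"
```

```text
the job is handed in; nothing more can be done
None
```

The iris is set to the red index, the lamp button has been pressed and released, and the job was handed in at about 17 s.

**Ring:** I pushed the lever post round with the shut fingertips. The first setting was about 0.3–0.4° short, so I gave it one small extra nudge. In the last wrist-camera view, after the button press, the pointer stands about 0.1° past the index. A view from the opposite side just after the nudge gave about 0.2° past.

**Button:** It went down about 6 mm to a hard stop, with the force rising to 19 N. After release it looked the same in the top view as at the start.

**Other objects:**
- The index and forceps showed no change in the top view, and the vial cap sat in exactly the same place.
- The dish was still on the glass in the last wrist-camera view. The arm hid part of it from the top camera, so I did not measure its position.
- A few changed pixels near the vial were probably the arm's shadow.

**Tool tilt:** Early on, joint 6 ran into its limit and left the tool tilted by 5° for the rest of the job. It caused no contact or trouble.

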